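# Load the carrier plate into the tag press and press the tag

### The arm

A 7-joint arm with a two-finger parallel gripper is mounted at the origin on the work surface. World frame = base frame: x ahead of the robot, y to its left, z up, the work surface at z = 0. Lengths are in mm, angles in rad, forces in N, time in s.
With the tool pointing down it reaches from about 400 to 875 mm from the base axis. Payload 4.4 kg.
Tool frame: the origin (TCP) lies on the centre line of the jaws, within the pads' length; the fingertips stand 19 mm ahead of it and the grasp point (between the pads) is the TCP; z points along the fingers, y is the line along which they close (so a half turn about z gives the same grasp; the last joint's range is limited). The gripper opens to 85 mm and grips with 20 to 120 N. Pads are 22 mm wide; open, the fingers measure 114 mm over their backs; the gripper's body (76 mm by 85 mm) begins 54 mm behind the grasp point. The pads swing forward as they close: fully open they stand 13 mm farther back than shut.
Start: joints at [1.075, 0.628, 0.038, 1.517, -0.027, 0.996, -0.02], TCP at [270.875, -590.884, 250.313] pointing down, gripper open.
Joint ranges: [-3.06, 3.06], [-0.37, 2.12], [-1.25, 1.32], [0.18, 2.47], [-1.1, 4.24], [0.23, 1.98], [-2.94, 2.94]. Speed limits (rad/s): [2.57, 2.57, 3.14, 3.14, 3.14, 3.14, 3.14].

### API

Orientations are given as [roll, pitch, yaw] about the fixed x, y, z axes, in that order (R = Rz(yaw) Ry(pitch) Rx(roll)).
In Python, from cell import ctrl, viewer, silhouettes gives the robot as it stands.
- The arm moves only by the shell command python3 -m creep 'ROWS'. ROWS is JSON, a list of rows, each an object with "jaw": the gripper command: -1 is shut, 1 is fully open, values between are in proportion; "xyz": the shift along the tool's x, y, z in mm, a list of three; "angular": the turn, a rotation vector about the tool's x, y, z in rad, a list of three. In form: [{"jaw": jaw, "xyz": [tx, ty, tz], "angular": [rx, ry, rz]}, ...]. A call has 1 to 12 rows; each row is the pose to reach, as a shift and turn from the pose commanded when the call began, along the tool's axes at that moment; what a row does not reach only later rows make up. A row lasts 1/8 s, in which the tool goes at most 62.5 mm and 10.7 degrees, less where a joint would pass 70% of its speed; a pose out of reach is approached as far as the arm can. A call with a gripper value outside its range is refused whole. The fingers move at their own pace and stop on an object; the grip force is fixed at half the most. Time passes only in rows, so rows that repeat a pose let the fingers close. It gives the time, the measured TCP pose, the force, the opening and the grip force at its end, in the units of the state.
- ctrl.read_state(): the state, without advancing time (a new reading comes with each control period).
- viewer.get_image(name): name is "scene" or "top"; returns (picture, depth): 400x640x3 uint8, red, green, blue; 400x640 float32, mm along the optical axis (not along the pixel's ray), 0 where there is no reading.
- viewer.camera_model(name): a dict with "fx", "fy", "cx", "cy" (pixels), "T" (4x4, takes a point from camera to world coordinates). Camera axes: x right, y down, z forward; pixel columns grow to the right and rows downward; lengths in mm; the calibration is good to about 2 mm. A picture is of the moment at which its call begins. camera_model takes no time and is no camera call.
- ctrl.finish_job(): hands the job in; it is judged then, once.
Trained networks look in the newest picture that a camera, given by its name, has taken for a name from the list of things; names that differ only in an ending like _2 or _b are one class to them, and where a whole thing is asked for, a point or a joint stands for the part that bears it (a point fixed in the world has none). Each returns a list of dicts, best first, with "score" (0 to 1); they miss things now and then, are a little off and sometimes report something else, mostly with a low value. They report only what shows in the picture. A call takes as long as a camera call. They do not tell look-alikes from the thing itself.
- silhouettes(camera, target): "pixels" (400x640 bool, what is visible of it) and "xy" ([column, row] in pixels, amid what is visible of it).
The state is a dict: "clock": time; "qpos": joint angles; "qd": joint speeds; "tau": joint torques, N m; "eef_pos": TCP position; "tool_rot": TCP orientation; "force": force on the tool from outside, world axes, zero at the start; "torque": the same for the moment, N m; "width": finger opening in mm; "gripper_force": force on a finger pad.
Only numpy, scipy, OpenCV 4.12 (cv2) and the standard library are available. Lean on these libraries where they do the work, as an engineer would, in place of code of your own. Each camera call takes 0.05 s, during which the arm holds its last target. There are 200 camera calls.

### The job

Load the tag press: slide the loose carrier plate, tag end first and square to the press, in under the press head until its round hole sits over the pin on the bed, and let it drop fully home so that it lies flat. Then push the press lever all the way down to its stop, let it come back up, and leave the plate seated and let go. Leave the other things on the desk where they stand.

Things in the scene. Friction and masses are not known exactly. Their poses are not given: they have to be found in the camera images.
- press: Grey tag press, fixed to the desk. Origin on the desk right under the pin; x runs from the open mouth inwards under the head, y towards the lever, z up. Bed: x -120 to 130, y -50 to 50, top z = 20 mm. Column at the rear: x 85 to 130, y -40 to 40, up to z = 145. In front of the head the bed is open above and at the sides.
- head_front (a point): Middle of the lower front edge of the overhanging press head (press frame 35, 0, 62: 42 mm above the bed). The head fills x 35 to 130, y -35 to 35, z 62 to 130. Under it a steel ram, 22 mm across, at x = 52 hangs down to z = 58 and comes down another 27 mm with the lever.
- pin_foot (a point): Foot of the fixed locating pin, on its axis at the bed's top (press frame 0, 0, 20). The steel pin is 14 mm in diameter for 8 mm, then tapers to 6 mm in diameter at its top, 16 mm above the bed. It stands 35 mm in front of the head.
- carrier: Loose aluminium plate lying flat on the desk, 160 (x) x 70 (y) x 6 mm, about 0.25 kg. Origin at the middle of the underside, z up; x points to the tag end, where a steel tag 36 x 50 mm lies fast on top. A grip fin stands at the other end. When home it lies flat on the bed, x along the press's x, the tag under the ram, the fin 65 mm in front of the pin.
- carrier_fin (a point): Middle of the top of the carrier's grip fin (carrier frame -50, 0, 46). The fin is 48 mm long (x -74 to -26), 12 mm thick (y -6 to 6) and stands 40 mm above the plate; grip it across its 12 mm from above.
- carrier_hole (a point): Centre of the round through hole, 18 mm in diameter, at the plate's underside: 15 mm from the carrier's origin towards the tag end (carrier frame 15, 0, 0).
- carrier_nose (a point): Middle of the lower edge of the tag end (carrier frame 80, 0, 0).
- lever (a joint): Angle of the press lever in rad: 0 = up (at rest, where it starts), 0.75 = fully down at its stop. A spring holds it up and brings it back when let go; pushing the bar down takes about 4 N at first and 9 N at the stop.
- lever_bar (a point): Middle of the black crossbar at the lever's end; it moves with the lever. Bar 20 mm thick, 80 mm long, level, along the press's x. The lever turns about an axis along the press's x through press frame y 30, z 105, 120 mm from the bar's centre line. Lever up: bar at press frame 45, 122, 182 mm; fully down: 45, 150, 99 mm.
- bottle: Bystander: closed amber glass bottle, standing, 72 mm across, 200 mm tall; origin at the centre of its base.
- pen_cup: Bystander: empty yellow plastic cup, standing, 80 mm across, 100 mm tall; origin at the centre of its base.
- tape_roll: Bystander: black roll of tape lying flat, 100 mm across, 48 mm tall; origin at the centre of its underside.
- mouse: Bystander: black computer mouse, about 100 x 65 x 36 mm, on a thin blue mat; origin at the centre of its underside.
Things that resemble listed ones, but are neither listed nor needed, are in the scene too. Of the things like the carrier, leave any that is brown or orange; of the rest the larger one is meant.

How it is judged:
By the outcome, as a careful person would: the job done as asked, in the order asked, and still so for the second after the job is handed in, with the robot touching nothing.
It also fails if it takes over 56 s, if anything falls off the work surface, if the arm or the gripper's body presses on something with over 40 N, if the wrist force passes 120 N, or if a joint passes its speed limit or range.

## Working session

There is one attempt and no reset: what is moved stays moved. The work goes in short steps, Python scripts to look and compute and a shell command to move; the robot and the scene stay as the last step left them, time stands still between calls to the robot, and variables do not carry over. Pictures are saved under pics/ and viewed, at most 10 in all, crops included, and the job is handed in when it is done.

```bash
ls; mkdir -p pics
python3 - <<'E'
from cell import ctrl, viewer
import cv2, numpy as np
for n in ("scene","top"):
    p,d=viewer.get_image(n); cv2.imwrite(f"pics/{n}0.png",p[:,:,::-1]); np.save(f"{n}_d.npy",d)
    m=viewer.camera_model(n); print(n,{k:np.round(m[k],3).tolist() for k in m})
print(ctrl.read_state())
E
```

```text
pics
scene {'fx': 516.308, 'fy': 516.308, 'cx': 329.017, 'cy': 201.692, 'T': [[-0.538, 0.453, -0.711, 1852.798], [0.843, 0.282, -0.458, 802.54], [-0.007, -0.846, -0.534, 1110.641], [0.0, 0.0, 0.0, 1.0]]}
top {'fx': 496.806, 'fy': 496.806, 'cx': 318.349, 'cy': 197.014, 'T': [[-0.011, -0.983, 0.181, 256.289], [-1.0, 0.013, 0.008, -64.255], [-0.01, -0.181, -0.983, 1624.837], [0.0, 0.0, 0.0, 1.0]]}
{'clock': 0.1, 'qpos': array([ 1.07518802,  0.62924446,  0.03844126,  1.51826813, -0.02702229,
        0.99628358, -0.01995887]), 'qd': array([ 4.75066587e-05, -2.91583171e-03,  9.64952660e-04, -3.01030971e-03,
        1.80968811e-03, -4.53303179e-04, -7.72446917e-05]), 'tau': array([ 3.02447334e-03, -5.64524889e+01,  1.23011682e+00, -1.93970650e+01,
        1.11379620e-02,  5.42835143e-03, -1.99425398e-05]), 'eef_pos': array([ 270.67095718, -590.3888657 ,  249.4868412 ]), 'tool_rot': array([-3.13990660e+00, -4.45937740e-06,  4.29840133e-01]), 'force': array([ 0.64842512, -0.10162459, -1.04162115]), 'torque': array([0.01476033, 0.01022892, 0.00352427]), 'gripper_force': 0.0, 'width': 85.40906748999113}
```

View pics/scene0.png

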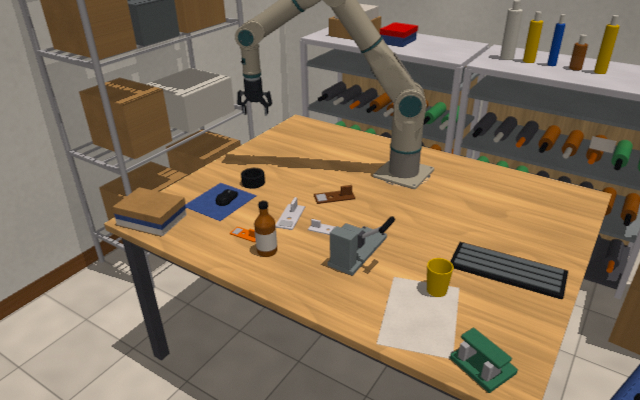

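View pics/top0.png

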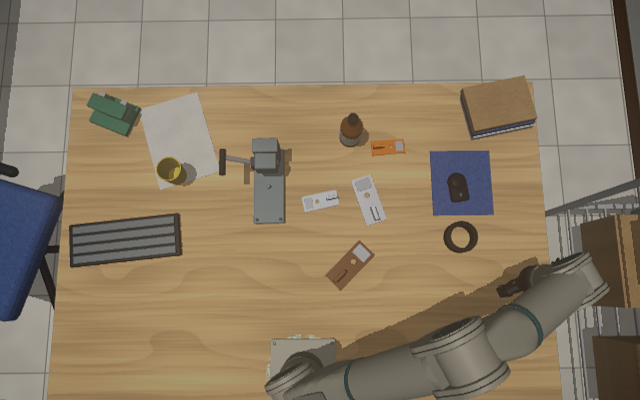

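Scene and top views: the things like the carrier in the top picture are orange (388,147), brown (351,265), small grey (321,201) and large grey (369,200). By the description I choose the large grey one. Its tag end is at about (362,183) and its fin at about (377,213). The press is at (268,185), its mouth facing the robot and its lever bar at (222,161).

```bash
cat > h.py <<'E'
import numpy as np, cv2
from cell import ctrl, viewer, silhouettes
def cloud(n,d):
    m=viewer.camera_model(n); v,u=np.mgrid[:400,:640]
    P=np.stack([(u-m["cx"])/m["fx"]*d,(v-m["cy"])/m["fy"]*d,d],-1)
    return P@m["T"][:3,:3].T+m["T"][:3,3]
def onplane(n,uv,z):
    m=viewer.camera_model(n); uv=np.atleast_2d(uv).astype(float)
    r=np.c_[(uv[:,0]-m["cx"])/m["fx"],(uv[:,1]-m["cy"])/m["fy"],np.ones(len(uv))]@m["T"][:3,:3].T
    o=m["T"][:3,3]; return o+r*((z-o[2])/r[:,2])[:,None]
def proj(n,P):
    m=viewer.camera_model(n); q=(np.atleast_2d(P)-m["T"][:3,3])@m["T"][:3,:3]
    return np.c_[q[:,0]/q[:,2]*m["fx"]+m["cx"],q[:,1]/q[:,2]*m["fy"]+m["cy"]]
E
python3 - <<'E'
from h import *
p,d=viewer.get_image("top"); C=cloud("top",d)
cv2.imwrite("pics/crop.png",cv2.resize(p[120:240,210:410,::-1],None,fx=4,fy=4,interpolation=cv2.INTER_CUBIC))
for t in ("carrier","press"):
    for s in silhouettes("top",t):
        k=s["pixels"]&(d>0); 
        print(t,round(s["score"],2),np.round(s["xy"]),k.sum(),np.round(np.percentile(C[k][:,2],[5,50,95])))
        if s["score"]<.3: continue
        for lo,hi in (((-5,14),(30,60)) if t=="carrier" else ((10,30),(120,140))):
            q=k&(C[...,2]>lo)&(C[...,2]<hi)
            if q.sum()>4:
                X=C[q][:,:2].astype(np.float32); print("  z",lo,hi,q.sum(),"medz",np.round(np.median(C[q][:,2]),1),[np.round(a,1) for a in cv2.minAreaRect(X)],X.mean(0))
print("desk z",np.median(C[230:250,220:300,2]))
for t in ("lever","bottle","pen_cup"):
    for s in silhouettes("top",t)[:2]:
        k=s["pixels"]&(d>0); print(t,s["score"],s["xy"],np.round(np.median(C[k],0)))
E
```

```text
carrier 0.84 [369. 200.] 1009 [-1.  6. 40.]
  z -5 14 913 medz 5.4 [array([ 543.8, -215.9]), array([160.8,  72.8]), np.float64(18.8)] [ 545.4605  -215.17937]
  z 30 60 66 medz 44.4 [array([ 495.4, -231.3]), array([47.1, 13.3]), np.float64(17.3)] [ 494.65417 -230.56682]
carrier 0.75 [323. 202.] 542 [-1.  5. 29.]
  z -5 14 496 medz 4.6 [array([542.6, -56.5]), array([ 54.3, 118. ]), np.float64(11.4)] [540.79126 -53.9159 ]
  z 30 60 22 medz 33.0 [array([548.8, -92.6]), array([ 8.8, 33.8]), np.float64(9.3)] [549.08246 -93.31621]
carrier 0.64 [388. 148.] 471 [-3.  4. 27.]
  z -5 14 418 medz 3.3 [array([ 723.2, -286.9]), array([ 51.8, 111.6]), np.float64(4.9)] [ 722.8109  -289.84647]
  z 30 60 15 medz 32.2 [array([ 719.9, -252.3]), array([ 7.4, 29.5]), np.float64(1.4)] [ 719.64886 -251.61974]
carrier 0.56 [353. 267.] 1098 [-1.  6. 40.]
  z -5 14 1014 medz 5.6 [array([ 330. , -150.6]), array([ 73.4, 163.4]), np.float64(45.1)] [ 331.9323  -152.67952]
  z 30 60 64 medz 44.5 [array([ 294.7, -114.8]), array([11.1, 46.8]), np.float64(43.8)] [ 294.63153 -114.68057]
press 0.91 [262. 174.] 2872 [ 14.  24. 186.]
  z 10 30 1567 medz 20.0 [array([591.2, 112.4]), array([245.4,  99.7]), np.float64(0.4)] [557.61   110.2663]
  z 120 140 489 medz 130.1 [array([668.5, 124.8]), array([109.8,  97.2]), np.float64(78.9)] [651.1902  118.22995]
desk z 0.1903212988912628
lever 0.63 [226.1, 160.9] [643. 227. 186.]
bottle 0.59 [348.8, 132.1] [ 741. -156.  130.]
pen_cup 0.63 [169.4, 169.4] [641. 432.  56.]
```

View pics/crop.png

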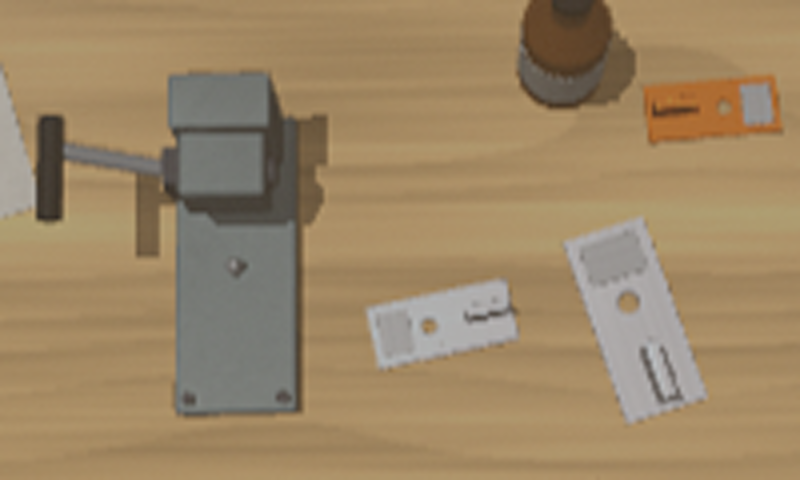

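The crop confirms the choice: the large grey plate has its hole at crop (627,302), its tag at (612,258) and its fin at (660,372). The pin is at crop (236,266), which is (269,186) in the full picture. Next I refine the yaw and the pin, and work out the shift for the approach.

Run:
```python
from h import *
d=np.load("top_d.npy"); p=cv2.imread("pics/top0.png"); C=cloud("top",d)
# bed side edges in front of head
rows=range(192,218); L=[];R=[]
for r in rows:
    q=[c for c in range(240,300) if 12<C[r,c,2]<28]; L.append((min(q)-.5,r));R.append((max(q)+.5,r))
for n,e in (("L",L),("R",R)):
    X=onplane("top",e,20)[:,:2]; f=np.polyfit(X[:,0],X[:,1],1); print(n,"yaw",f[0],"y at x=590",np.polyval(f,590))
q=[max(r for r in range(190,235) if 12<C[r,c,2]<28)+.5 for c in range(256,284)]
X=onplane("top",np.c_[range(256,284),q],20); print("front x",X[:,0].mean(),np.polyfit(X[:,1],X[:,0],1))
# pin
w=np.zeros((400,640),bool); w[178:196,260:280]=1
k=w&(C[...,2]>24)&(C[...,2]<45); print("pin depth",k.sum(),C[k].mean(0),C[k][:,2].max())
g=cv2.cvtColor(p,cv2.COLOR_BGR2GRAY).astype(float)[180:194,262:277]; print((g-np.median(g)).astype(int))
print("pin px",onplane("top",[269,186.5],34))
# bar
w[:]=0; w[145:180,214:232]=1; k=w&(C[...,2]>170); X=C[k][:,:2].astype(np.float32); print("bar",C[k].mean(0),cv2.minAreaRect(X))
# hole
print("hole",onplane("top",[366.75,195.5],6)-0)
s=ctrl.read_state(); a=s["tool_rot"][2]; e=s["eef_pos"]; print(a,e)
```

```text
L yaw -0.00028741213545543156 y at x=590 161.6432556862338
R yaw 0.015328828298336225 y at x=590 63.740270038557725
front x 466.2028370991108 [-1.60674985e-02  4.67957486e+02]
pin depth 62 [587.85093284 111.04666646  26.7522708 ] 36.74994853497901
[[ -1  -2   0  -1   0   0   2   0  -1   0   0   1   0   0   1]
 [ -1   0   1  -1  -2   1   0   2  -1   0  -1   0   1   1   1]
 [ -2   0  -1   0  -1   0   2   2   0   1   0   0   0   1   1]
 [ -1  -1   0   1  -1   0   1   3   1   1   0   0   0   0   0]
 [ -1   0   0   0  -1  -7  -7 -12  -4   2   0  -1   1   0   0]
 [  0   0   1   0  -5  -3  15 -23 -27 -14   3   0   0   0   0]
 [  0   0   1   0  -9   1  23 -23 -46 -39   2   1   1   2   0]
 [  0   0   1   1  -4 -13 -12 -32 -41 -17   2   1   0   1   0]
 [  0   0   1   1   1  -8 -25 -37 -13   1   2   1   0   0   0]
 [  0   0   0   1   0   0 -11 -16   3   2   1   1  -1   1   1]
 [  0   1   0   0   0   1   2   2   1   1   0   0   0   1   1]
 [ -1   1   1   1   0   2   0  -2  -1   0  -1  -1   0   1   0]
 [  1   1   1   1   1   2   1   1   0  -1  -1  -1   1   1   0]
 [  1   1   1   2   1   0   2   2   2   1   1   1   2   1   1]]
pin px [[586.79805235 110.1498085   34.        ]]
bar [631.69155029 231.79063224 188.51707791] ((631.5794067382812, 227.1864776611328), (79.8707275390625, 33.913028717041016), 2.144517183303833)
hole [[ 557.88005359 -211.07130481    6.        ]]
0.429800022787854 [ 270.85626195 -590.80126661  250.18634813]
```

```bash
python3 -m creep '[{"jaw":1,"xyz":[51,-33,20],"angular":[0,0,0.02]},{"jaw":1,"xyz":[101,-66,40],"angular":[0,0,0.05]},{"jaw":1,"xyz":[152,-100,60],"angular":[0,0,0.08]},{"jaw":1,"xyz":[203,-133,80],"angular":[0,0,0.11]},{"jaw":1,"xyz":[253,-166,100],"angular":[0,0,0.11]},{"jaw":1,"xyz":[304,-200,120],"angular":[0,0,0.11]},{"jaw":1,"xyz":[355,-233,130],"angular":[0,0,0.11]},{"jaw":1,"xyz":[355,-233,130],"angular":[0,0,0.11]},{"jaw":1,"xyz":[355,-233,130],"angular":[0,0,0.11]},{"jaw":1,"xyz":[355,-233,130],"angular":[0,0,0.11]}]'
```

```text
clock: 1.65
eef_pos: [495.6, -233.4, 120.7]
tool_rot: [3.14, 0.0, 0.317]
force: [0.7, -0.1, 0.7]
width: 85.3
gripper_force: 0.0
```

```bash
python3 -m creep '[{"jaw":1,"xyz":[0,0,40],"angular":[0,0,0]},{"jaw":1,"xyz":[0,0,70],"angular":[0,0,0]},{"jaw":1,"xyz":[0,0,90],"angular":[0,0,0]},{"jaw":1,"xyz":[0,0,90],"angular":[0,0,0]},{"jaw":1,"xyz":[0,0,90],"angular":[0,0,0]},{"jaw":-1,"xyz":[0,0,90],"angular":[0,0,0]},{"jaw":-1,"xyz":[0,0,90],"angular":[0,0,0]},{"jaw":-1,"xyz":[0,0,90],"angular":[0,0,0]},{"jaw":-1,"xyz":[0,0,90],"angular":[0,0,0]},{"jaw":-1,"xyz":[0,0,90],"angular":[0,0,0]},{"jaw":-1,"xyz":[0,0,90],"angular":[0,0,0]}]'
```

```text
clock: 3.02
eef_pos: [497.0, -231.7, 30.7]
tool_rot: [3.14, -0.001, 0.32]
force: [-0.6, -1.9, 4.5]
width: 11.5
gripper_force: 60.0
```

```bash
python3 -m creep '[{"jaw":-1,"xyz":[0,0,-25],"angular":[0,0,0]},{"jaw":-1,"xyz":[0,0,-60],"angular":[0,0,0]},{"jaw":-1,"xyz":[2,-20,-80],"angular":[0,0,0.03]},{"jaw":-1,"xyz":[7,-65,-80],"angular":[0,0,0.08]},{"jaw":-1,"xyz":[13,-120,-80],"angular":[0,0,0.14]},{"jaw":-1,"xyz":[19,-180,-80],"angular":[0,0,0.20]},{"jaw":-1,"xyz":[25,-240,-80],"angular":[0,0,0.26]},{"jaw":-1,"xyz":[31,-295,-80],"angular":[0,0,0.31]},{"jaw":-1,"xyz":[35,-330,-80],"angular":[0,0,0.31]},{"jaw":-1,"xyz":[36,-348,-80],"angular":[0,0,0.31]},{"jaw":-1,"xyz":[36,-348,-80],"angular":[0,0,0.31]},{"jaw":-1,"xyz":[36,-348,-80],"angular":[0,0,0.31]}]'
python3 - <<'E'
from h import *
s=ctrl.read_state(); e=s["eef_pos"]; print(e,s["tool_rot"],s["width"])
p,d=viewer.get_image("top"); cv2.imwrite("pics/t1.png",cv2.resize(p[140:260,200:360,::-1],None,fx=4,fy=4))
q,dq=viewer.get_image("scene"); cv2.imwrite("pics/s1.png",cv2.resize(q[140:290,270:450,::-1],None,fx=4,fy=4))
C=cloud("top",d); np.save("C1.npy",C)
for k in silhouettes("top","carrier"):
    m=k["pixels"]&(d>0); m2=m&(C[...,2]>70)&(C[...,2]<100)
    print(k["score"],k["xy"],m.sum(),m2.sum())
    if m2.sum()>200:
        X=C[m2]; A=np.c_[X[:,:2]-e[:2],np.ones(len(X))]; f=np.linalg.lstsq(A,X[:,2],rcond=None)[0]
        print("slope",f,"rect",cv2.minAreaRect(X[:,:2].astype(np.float32)))
E
```

```text
clock: 4.53
eef_pos: [421.1, 109.6, 110.1]
tool_rot: [3.141, 0.001, 0.009]
force: [-0.3, -0.1, -3.0]
width: 11.1
gripper_force: 59.0
[421.07221606 109.63523414 110.07131972] [3.14083507e+00 7.46588650e-04 8.98996863e-03] 11.10444056491786
0.94 [277.0, 205.8] 475 460
slope [-6.27034342e-04  3.45670641e-03  8.55009332e+01] rect ((470.63592529296875, 111.9002456665039), (68.00035095214844, 159.5445098876953), 89.67007446289062)
0.88 [350.9, 264.0] 1075 0
0.87 [386.2, 147.9] 489 0
0.59 [318.4, 202.9] 599 0
0.51 [223.2, 160.7] 324 0
```

View pics/s1.png

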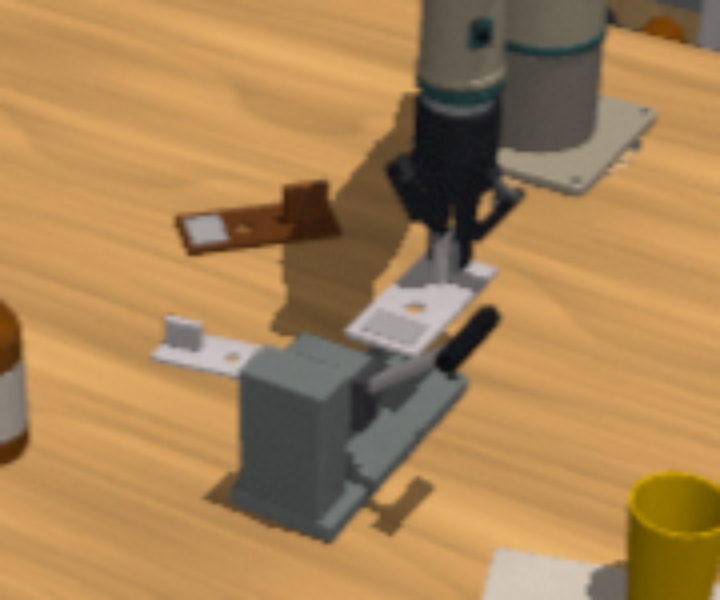

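View pics/t1.png

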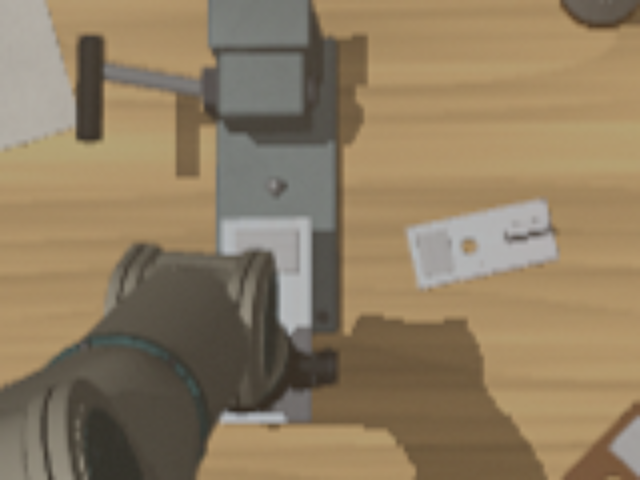

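The plate is held level: tag (375,330) and hole (413,307) in the scene crop. In the top crop it is square in front of the press, in line with the pin (276,185). Now I go down to just above pin height and slide it in.

```bash
python3 -m creep '[{"jaw":-1,"xyz":[0,0,20],"angular":[0,0,0]},{"jaw":-1,"xyz":[0,0,37],"angular":[0,0,0]},{"jaw":-1,"xyz":[0,0,37],"angular":[0,0,0]},{"jaw":-1,"xyz":[15,0,37],"angular":[0,0,0]},{"jaw":-1,"xyz":[35,0,37],"angular":[0,0,0]},{"jaw":-1,"xyz":[55,0,37],"angular":[0,0,0]},{"jaw":-1,"xyz":[75,0,37],"angular":[0,0,0]},{"jaw":-1,"xyz":[92,0,37],"angular":[0,0,0]},{"jaw":-1,"xyz":[101,0,37],"angular":[0,0,0]},{"jaw":-1,"xyz":[101,0,37],"angular":[0,0,0]},{"jaw":-1,"xyz":[101,0,37],"angular":[0,0,0]}]'
python3 - <<'E'
from h import *
p,d=viewer.get_image("top"); C=cloud("top",d); s=ctrl.read_state(); e=s["eef_pos"]; print(e,s["tool_rot"])
a=cv2.resize(p[160:230,230:320,::-1],None,fx=6,fy=6); 
q,_=viewer.get_image("scene"); b=cv2.resize(q[200:270,310:400,::-1],None,fx=6,fy=6)
cv2.imwrite("pics/t2.png",cv2.resize(np.hstack([a,b]),(800,311)))
for k in silhouettes("top","carrier"):
    m=k["pixels"]&(d>0)&(C[...,2]>42)&(C[...,2]<56)&(abs(C[...,1]-112)<60)
    if m.sum()>50: X=C[m]; print(k["score"],m.sum(),np.median(X[:,2]),cv2.minAreaRect(X[:,:2].astype(np.float32)))
E
```

```text
clock: 6.05
eef_pos: [521.2, 111.4, 73.3]
tool_rot: [3.142, 0.001, 0.01]
force: [-0.2, -0.0, -3.5]
width: 10.9
gripper_force: 59.0
[521.21425314 111.44584953  73.30046403] [3.14158583e+00 1.42017504e-03 9.78389161e-03]
0.52 234 48.60215183005221 ((556.2578735351562, 112.72175598144531), (68.04933166503906, 132.8001708984375), 89.72024536132812)
```

View pics/t2.png

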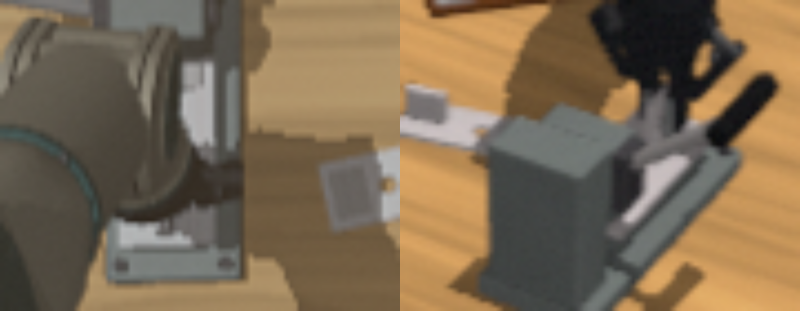

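The plate is under the head and its sides are parallel to the bed, with a gap of about 15 mm to the bed's right edge, as it should be. The arm hides the hole. I lower in steps and watch the force.

```bash
python3 -m creep '[{"jaw":-1,"xyz":[0,0,4],"angular":[0,0,0]},{"jaw":-1,"xyz":[0,0,8],"angular":[0,0,0]},{"jaw":-1,"xyz":[0,0,11],"angular":[0,0,0]},{"jaw":-1,"xyz":[0,0,13],"angular":[0,0,0]},{"jaw":-1,"xyz":[0,0,13],"angular":[0,0,0]}]'
```

```text
clock: 6.82
eef_pos: [522.2, 111.4, 60.1]
tool_rot: [3.141, 0.0, 0.01]
force: [-1.0, -0.0, -3.3]
width: 11.5
gripper_force: 59.0
```

```bash
python3 -m creep '[{"jaw":-1,"xyz":[0,0,3],"angular":[0,0,0]},{"jaw":-1,"xyz":[0,0,6],"angular":[0,0,0]},{"jaw":-1,"xyz":[0,0,8],"angular":[0,0,0]},{"jaw":-1,"xyz":[0,0,9],"angular":[0,0,0]},{"jaw":-1,"xyz":[0,0,9],"angular":[0,0,0]}]'
```

```text
clock: 7.45
eef_pos: [522.7, 111.3, 51.3]
tool_rot: [3.141, -0.001, 0.009]
force: [1.7, -0.9, -4.6]
width: 11.2
gripper_force: 59.0
```

```bash
python3 -m creep '[{"jaw":-1,"xyz":[0,0,0.7],"angular":[0,0,0]},{"jaw":-1,"xyz":[0,0,0.7],"angular":[0,0,0]},{"jaw":0,"xyz":[0,0,0.7],"angular":[0,0,0]},{"jaw":0.5,"xyz":[0,0,0.7],"angular":[0,0,0]},{"jaw":0.5,"xyz":[0,0,0.7],"angular":[0,0,0]},{"jaw":0.5,"xyz":[0,0,-20],"angular":[0,0,0]},{"jaw":0.5,"xyz":[0,0,-60],"angular":[0,0,0]},{"jaw":0.5,"xyz":[-30,0,-120],"angular":[0,0,0]},{"jaw":0.5,"xyz":[-60,0,-170],"angular":[0,0,0]},{"jaw":0.5,"xyz":[-90,0,-200],"angular":[0,0,0]},{"jaw":-1,"xyz":[-100,0,-200],"angular":[0,0,0]},{"jaw":-1,"xyz":[-100,0,-200],"angular":[0,0,0]}]'
python3 - <<'E'
from h import *
p,d=viewer.get_image("top"); C=cloud("top",d); s=ctrl.read_state(); print(s["eef_pos"],s["tool_rot"],s["width"],s["force"])
a=cv2.resize(p[140:230,200:310,::-1],None,fx=5,fy=5)
q,dq=viewer.get_image("scene"); b=cv2.resize(q[200:290,310:420,::-1],None,fx=5,fy=5)
cv2.imwrite("pics/t3.png",cv2.resize(np.hstack([a,b]),(800,327)))
for cam,D in (("top",d),("scene",dq)):
    K=cloud(cam,D)
    for k in silhouettes(cam,"carrier"):
        m=k["pixels"]&(D>0)&(abs(K[...,1]-112)<60)&(abs(K[...,0]-550)<110)
        for lo,hi in ((18,32),(50,75)):
            n=m&(K[...,2]>lo)&(K[...,2]<hi)
            if n.sum()>15:
                X=K[n]; f=np.linalg.lstsq(np.c_[X[:,:2]-[560,112],np.ones(len(X))],X[:,2],rcond=None)[0]
                print(cam,lo,n.sum(),np.median(X,0).round(1),f.round(4),cv2.minAreaRect(X[:,:2].astype(np.float32)))
E
```

```text
clock: 8.95
eef_pos: [421.7, 110.8, 251.0]
tool_rot: [-3.141, 0.0, 0.011]
force: [-0.6, 0.2, -0.3]
width: 29.0
gripper_force: 0.0
[422.37328146 110.66505031 250.68324328] [3.14126983e+00 5.00016909e-04 1.01294121e-02] 20.586627725806835 [ 0.63685285  0.52363426 -0.27833286]
top 18 650 [573.7 107.6  25.6] [ 8.0000e-04 -7.7000e-03  2.5673e+01] ((562.0277099609375, 116.01258850097656), (143.36001586914062, 70.33511352539062), 0.3117488920688629)
top 50 68 [520.3 113.   66.1] [5.9500e-02 3.2120e-01 6.6841e+01] ((561.547607421875, 105.8990478515625), (18.491085052490234, 131.17843627929688), 79.02162170410156)
scene 18 250 [565.6 136.4  26.5] [ 1.05000e-02 -2.20000e-02  2.65391e+01] ((558.8179321289062, 134.86477661132812), (188.86245727539062, 66.7217025756836), 19.934288024902344)
scene 50 44 [526.1 115.7  65. ] [ 6.00000e-02 -2.11500e-01  6.63914e+01] ((582.6567993164062, 122.95419311523438), (157.81744384765625, 18.19484519958496), 9.616127967834473)
scene 18 182 [558.4 150.8  21.5] [ 3.50000e-03 -3.69000e-02  2.31751e+01] ((566.9011840820312, 114.39385223388672), (184.4117889404297, 97.76409912109375), 1.518122911453247)
```

View pics/t3.png

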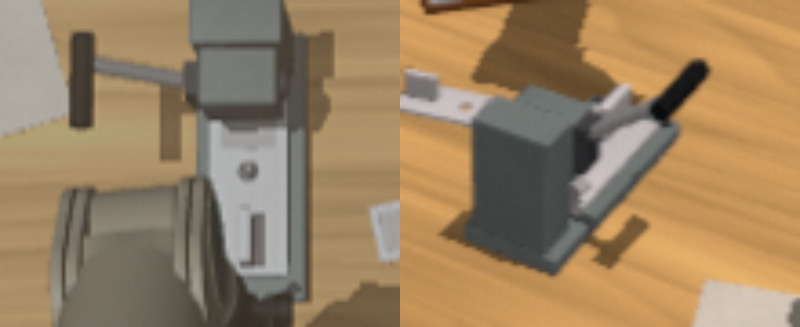

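The plate is flat with its top at 25.6 to 26 mm, and the pin shows in the hole at picture (247,170). The lever bar is up at (82,80). Now the lever: shut the fingers and go above the bar.

```bash
python3 -m creep '[{"jaw":-1,"xyz":[40,-23,0],"angular":[0,0,0]},{"jaw":-1,"xyz":[90,-52,0],"angular":[0,0,0]},{"jaw":-1,"xyz":[140,-80,0],"angular":[0,0,0]},{"jaw":-1,"xyz":[185,-106,0],"angular":[0,0,0]},{"jaw":-1,"xyz":[211,-121,10],"angular":[0,0,0]},{"jaw":-1,"xyz":[211,-121,25],"angular":[0,0,0]},{"jaw":-1,"xyz":[211,-121,30],"angular":[0,0,0]},{"jaw":-1,"xyz":[211,-121,30],"angular":[0,0,0]},{"jaw":-1,"xyz":[211,-121,30],"angular":[0,0,0]}]'
```

```text
clock: 10.28
eef_pos: [632.1, 233.2, 222.1]
tool_rot: [-3.141, -0.001, 0.009]
force: [0.7, 0.7, 0.3]
width: 0.1
gripper_force: 0.0
```

```bash
python3 -m creep '[{"jaw":-1,"xyz":[0,0,10],"angular":[0,0,0]},{"jaw":-1,"xyz":[0,-6,19],"angular":[0,0,0]},{"jaw":-1,"xyz":[0,-12,28],"angular":[0,0,0]},{"jaw":-1,"xyz":[0,-17,37],"angular":[0,0,0]},{"jaw":-1,"xyz":[0,-21,47],"angular":[0,0,0]},{"jaw":-1,"xyz":[0,-24,57],"angular":[0,0,0]},{"jaw":-1,"xyz":[0,-27,67],"angular":[0,0,0]},{"jaw":-1,"xyz":[0,-28,77],"angular":[0,0,0]},{"jaw":-1,"xyz":[0,-29,85],"angular":[0,0,0]},{"jaw":-1,"xyz":[0,-29,89],"angular":[0,0,0]},{"jaw":-1,"xyz":[0,-29,89],"angular":[0,0,0]}]'
```

```text
clock: 11.65
eef_pos: [632.5, 268.2, 134.0]
tool_rot: [-3.134, -0.004, 0.012]
force: [0.0, 7.2, 6.8]
width: -0.2
gripper_force: 4.6
```

Run:
```python
from h import *
q,dq=viewer.get_image("scene"); b=cv2.resize(q[180:270,330:430,::-1],None,fx=6,fy=6,interpolation=cv2.INTER_CUBIC)
cv2.imwrite("pics/l1.png",b)
e=ctrl.read_state(); print(e["eef_pos"],e["force"])
print((proj("scene",[[632,262,105],[592,262,105],[672,262,105],e["eef_pos"]+[0,0,-19]])-[330,180])*6)
```

```text
[632.51179579 268.23806436 134.16886582] [-0.09019576  7.28651196  8.1783062 ]
[[385.17425652 401.73110296]
 [418.22314409 363.716176  ]
 [350.96796688 441.0773472 ]
 [396.4825128  390.70050364]]
```

View pics/l1.png

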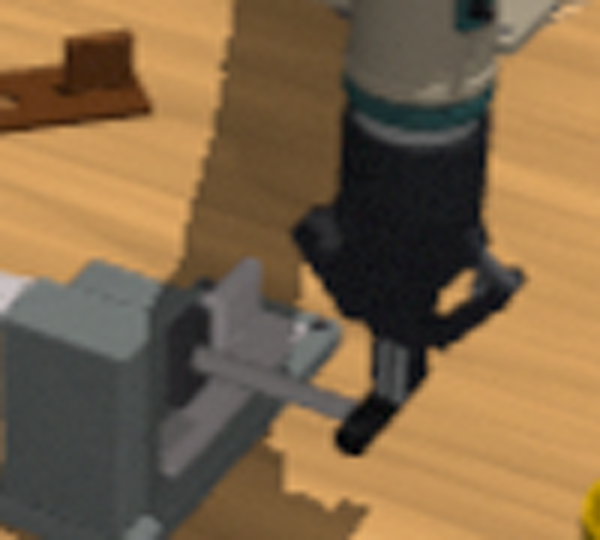

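The picture shows the bar almost down, its near end at (352,440). The fingertips (396,390) ride on its outer side and are being pushed outwards. I ease up, shift inwards and press again.

```bash
python3 -m creep '[{"jaw":-1,"xyz":[0,2,-20],"angular":[0,0,0]},{"jaw":-1,"xyz":[0,10,-40],"angular":[0,0,0]},{"jaw":-1,"xyz":[0,15,-45],"angular":[0,0,0]},{"jaw":-1,"xyz":[0,15,-45],"angular":[0,0,0]},{"jaw":-1,"xyz":[0,12,-35],"angular":[0,0,0]},{"jaw":-1,"xyz":[0,9,-25],"angular":[0,0,0]},{"jaw":-1,"xyz":[0,7,-14],"angular":[0,0,0]},{"jaw":-1,"xyz":[0,6,-4],"angular":[0,0,0]},{"jaw":-1,"xyz":[0,6,2],"angular":[0,0,0]},{"jaw":-1,"xyz":[0,6,4],"angular":[0,0,0]},{"jaw":-1,"xyz":[0,6,4],"angular":[0,0,0]}]'
```

```text
clock: 13.08
eef_pos: [633.2, 261.2, 130.2]
tool_rot: [-3.135, -0.005, 0.012]
force: [-0.1, 7.5, 8.1]
width: -0.4
gripper_force: 4.2
```

```bash
python3 -m creep '[{"jaw":-1,"xyz":[0,0,2],"angular":[0,0,0]},{"jaw":-1,"xyz":[0,0,4],"angular":[0,0,0]},{"jaw":-1,"xyz":[0,0,4],"angular":[0,0,0]}]'; python3 -m creep '[{"jaw":-1,"xyz":[0,0,2],"angular":[0,0,0]},{"jaw":-1,"xyz":[0,0,2],"angular":[0,0,0]}]'
```

```text
clock: 13.45
eef_pos: [633.2, 261.3, 127.7]
tool_rot: [-3.134, -0.005, 0.012]
force: [-2.0, 4.9, 14.5]
width: -0.1
gripper_force: 7.6
clock: 13.7
eef_pos: [633.2, 261.3, 127.3]
tool_rot: [-3.134, -0.005, 0.012]
force: [-5.8, 4.3, 24.4]
width: 0.1
gripper_force: 12.1
```

The force climbs to 24 N while the height stalls at 127.3 mm, so the lever is on its stop. I ease up along the arc and clear it.

```bash
python3 -m creep '[{"jaw":-1,"xyz":[0,0,-10],"angular":[0,0,0]},{"jaw":-1,"xyz":[0,1,-25],"angular":[0,0,0]},{"jaw":-1,"xyz":[0,4,-45],"angular":[0,0,0]},{"jaw":-1,"xyz":[0,11,-65],"angular":[0,0,0]},{"jaw":-1,"xyz":[0,19,-85],"angular":[0,0,0]},{"jaw":-1,"xyz":[0,22,-105],"angular":[0,0,0]},{"jaw":-1,"xyz":[0,22,-140],"angular":[0,0,0]},{"jaw":-1,"xyz":[-50,22,-160],"angular":[0,0,0]},{"jaw":-1,"xyz":[-110,22,-160],"angular":[0,0,0]},{"jaw":-1,"xyz":[-170,30,-160],"angular":[0,0,0]},{"jaw":-1,"xyz":[-210,30,-160],"angular":[0,0,0]},{"jaw":-1,"xyz":[-210,30,-160],"angular":[0,0,0]}]'
python3 - <<'E'
from h import *
p,d=viewer.get_image("top"); C=cloud("top",d); s=ctrl.read_state(); print(s["clock"],s["eef_pos"],s["force"])
a=cv2.resize(p[140:230,200:310,::-1],None,fx=5,fy=5)
q,dq=viewer.get_image("scene"); b=cv2.resize(q[200:290,310:420,::-1],None,fx=5,fy=5)
cv2.imwrite("pics/f.png",cv2.resize(np.hstack([a,b]),(800,327)))
w=np.zeros((400,640),bool); w[140:185,210:235]=1; k=w&(C[...,2]>150); print("bar",C[k].mean(0),k.sum())
for k in silhouettes("top","carrier"):
    n=k["pixels"]&(abs(C[...,1]-112)<60)&(abs(C[...,0]-550)<110)&(C[...,2]>22)&(C[...,2]<32)
    if n.sum()>50: X=C[n]; f=np.linalg.lstsq(np.c_[X[:,:2]-[560,112],np.ones(len(X))],X[:,2],rcond=None)[0]; print(n.sum(),f.round(4),cv2.minAreaRect(X[:,:2].astype(np.float32)))
E
```

```text
clock: 15.2
eef_pos: [418.2, 224.3, 282.3]
tool_rot: [-3.141, 0.005, 0.012]
force: [0.6, 0.4, 0.0]
width: 0.2
gripper_force: 0.0
15.25 [420.77731467 224.52687725 282.59821544] [-0.18981151  0.1829545   0.17078368]
bar [623.14284848 222.10749675 223.81348077] 232
661 [ 9.00000e-04 -3.10000e-03  2.66303e+01] ((563.938232421875, 115.80512237548828), (147.1999053955078, 69.99632263183594), 0.30743011832237244)
```

View pics/f.png

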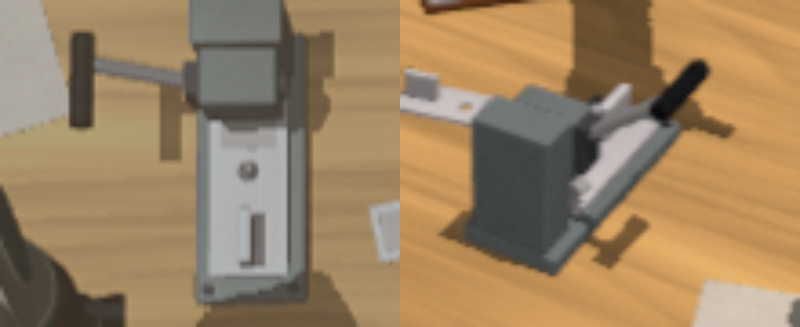

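The final picture shows the plate flat with the pin in its hole (247,170), the lever bar back up at (82,80), and the arm clear.

```bash
python3 -c "
from cell import ctrl
print(ctrl.finish_job())"
```

```text
the job is handed in; nothing more can be done
None
```

The plate is seated flat over the pin and let go, the lever was pushed to its stop (on a second press, after the fingertips began to slip on the first) and came back up, and the job was handed in at about 15 s.

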